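# Lever a gear unit up onto its packers

### The arm

A 6-joint arm with a two-finger parallel gripper is mounted at the origin on a cart in front of the work surface, level with it; the furniture and walls round the work are solid. World frame = base frame: x ahead of the robot, y to its left, z up, the work surface at z = 0. Lengths are in m, angles in degrees, forces in N, time in s.
With the tool pointing down it reaches from about 0.275 to 0.825 m from the base axis. Payload 4.9 kg.
Tool frame: the origin (TCP) lies midway between the tips of the shut fingers; the grasp point (between the pads) lies 19 mm behind it (arm.tcp_to_grasp is the z of the grasp point in the tool frame, in m); z points along the fingers, y is the line along which they close (so a half turn about z gives the same grasp; the last joint's range is limited). The gripper opens to 85 mm and grips with 20 to 120 N. Pads are 22 mm wide; open, the fingers measure 114 mm over their backs; the gripper's body (76 mm by 85 mm) begins 54 mm behind the grasp point. The pads swing forward as they close: fully open they stand 13 mm farther back than shut.
Start: joints at [-80.799, 18.69, -11.035, 60.275, 0, 82.311], TCP at [0.16, -0.526, 0.231] pointing down, gripper open.
Joint ranges: [-152.03, 152.03], [-55.5, 102.48], [-74.3, 77.21], [-110.64, 120.58], [-84.22, 78.4], [-180, 180]. Speed limits (degrees/s): [147.25, 147.25, 180, 180, 180, 180].

### API

Orientations are given as a 3x3 rotation matrix whose columns are the frame's x, y, z axes.
In Python, from workcell import arm gives the robot as it stands.
- The arm moves only by the tool drive_tool, never from a script. Its argument "increments" is a list of rows, each an object with "dp": the shift along the tool's x, y, z in cm, a list of three; "delta_rot": the turn, a rotation vector about the tool's x, y, z in degrees, a list of three; "jaw": the finger opening in cm, from 0 to 8.54. In form: [{"dp": [dx, dy, dz], "delta_rot": [ax, ay, az], "jaw": jaw}, ...]. A call has 1 to 8 rows; each row shifts and turns the commanded pose from where the row before left it, along the tool's axes as they then stand; what a row does not reach is not made up. A row lasts 1/8 s, in which the tool goes at most 62.5 mm and 10.7 degrees, less where a joint would pass 70% of its speed; a pose out of reach is approached as far as the arm can. A call is refused whole if a number of a shift passes 6.25 or a number of a turn 10.7, either way. A call with a gripper value outside its range is refused whole. The fingers move at their own pace and stop on an object; "newtons" is the grip in N (left out, the last holds). Time passes only in rows, so rows that do not move let the fingers close. It gives the time, the measured TCP pose, the force, the opening and the grip force at its end, in the units of the state.
- arm.observe(): the state, without advancing time (a new reading comes with each control period).
- arm.grab_frame(name): name is "scene" or "top" or "wrist"; returns a dict with "frame" (480x640x3 uint8, blue, green, red), "fx", "fy", "cx", "cy" (pixels), "R" (3x3) and "t" (3): a world point X has camera coordinates R X + t; the wrist camera has in their place "T_tool_cam" (4x4, takes a point from camera to tool coordinates, whose origin is the TCP and whose axes are the flange's). Camera axes: x right, y down, z forward; pixel columns grow to the right and rows downward; lengths in m; the calibration is good to about 2 mm. A picture is of the moment at which its call begins: read the wrist's pose just before it. There is no depth.
- arm.job_done(): hands the job in; it is judged then, once.
The state is a dict: "clock": time; "joint_pos": joint angles; "joint_velocities": joint speeds; "effort": joint torques, N m; "ee_pos": TCP position; "orientation": TCP orientation; "wrist_force": force on the tool from outside, world axes, zero at the start; "wrist_torque": the same for the moment, N m; "gripper_width": finger opening in m; "finger_force": force on a finger pad.
Only numpy, scipy, OpenCV 4.12 (cv2) and the standard library are available. Lean on these libraries where they do the work, as an engineer would, in place of code of your own. Each camera call takes 0.05 s, during which the arm holds its last target. There are 200 camera calls.

### The job

Lay the red bar over the round ridge of the fulcrum block with its plain square end under the steel lug of the green gear unit, and lever the unit up by pressing the other end of the bar down, slowly, until the two yellow packers spring fully in under its front edge: no more than about 3 mm higher than they need, as its shaft is still coupled. Then ease it down gently until it rests on the packers, and leave the bar where it is on the block, under the lug. Raise the unit with the bar only, never by hand, do not overload the lug, and leave the other things on the bench where they are.

Things in the scene. Friction and masses are not known exactly. Their poses are not given: they have to be found in the camera images.
- bar_mid (a point): loose red steel bar, 14 x 14 mm square, 247 mm long, 0.4 kg, flat on the bench. Point: middle of its length, half-way up; the centre of mass is within 10 mm of it. The bar runs along its y axis: +y to the plain square end (124 mm), -y to the bright swivel head, 21 mm thick, which covers y = -86 to -124 mm. z up.
- bar_tip (a point): centre of the end face of the bar's plain square end, on the bar's centre line; axes as bar_mid.
- gear_unit: heavy loose green gear unit, 1.5 to 4.2 kg (unknown), 170 (x) x 144 (y) x 130 mm, on a fixed bed plate 12 mm thick, held by side guides and a rear stop. Origin: centre of the underside of its feet; -x is its front (lug side), toward the robot; z up. Lifted, it pivots on its rear bottom edge (x = +85 mm). Feet reach to x = -85 mm in front, the housing wall above to -68 mm.
- lug (a point): point on the underside of the greased steel lug (36 mm wide, 22 thick) at the unit's front, 88 mm above its underside (100 mm over the bench while down). The lug reaches 22 mm farther forward (-x) and 32 mm back. Axes as gear_unit. Packers go fully in when it has risen about 9 mm, and hold it there; 12.5 mm is the most allowed. Load to lift here 7 to 22 N, 45 N at most allowed.
- ridge (a point): top middle of the fulcrum's round steel ridge (24 mm diameter, 66 long along y) on an aluminium block, 80 mm over the bench unloaded; +x roughly toward the lug. Its foot is fixed; block and ridge stand on rubber and sink about 3.3 mm per 10 N (16 mm at most). A level bar on the ridge has 6 mm between its top and the lug; let go, the longer side drops until the plain end touches the lug.
- packers (a joint): travel (m) of the two yellow packers (22 mm wide, 7 mm thick) sliding on the bed plate 58 mm to each side of the middle, pushed by springs (about 4 N) toward the gear unit. At the start they stand against the front edge of its feet, about 0.0015; 0.024 is fully in under it.
- tape_roll: bystander: roll of red and white tape, 118 x 122 x 50 mm, origin centre of underside.
- lime_cap: bystander: lime plastic cap, 60 mm across, 18 mm high, origin centre of underside.
- red_bottle: bystander: small red bottle with black cap, 31 mm across, 79 mm high, origin centre of underside.
- gear: bystander: dark toothed gear wheel, 117 mm across, 28 mm high, origin centre of underside.
- driver_red: bystander: red screwdriver, 200 mm long, 26 mm thick, origin centre of underside.
- air_ratchet: bystander: black and red air ratchet, 71 x 226 x 49 mm, origin centre of underside.

How it is judged:
By the outcome, as a careful person would: the job done as asked, in the order asked, and still so for the second after the job is handed in, with the robot touching nothing.
It also fails if it takes over 61 s, if anything falls off the work surface, if the arm or the gripper's body presses on something with over 40 N, if the wrist force passes 120 N, or if a joint passes its speed limit or range.

## Working session

There is one attempt and no reset: what is moved stays moved. The work goes in short steps, Python scripts to look and compute and a tool call to move; the robot and the scene stay as the last step left them, time stands still between calls to the robot, and variables do not carry over. Pictures are saved under pics/ and viewed, at most 10 in all, crops included, and the job is handed in when it is done.

Besides the shell and the picture viewer there is one more tool, called in YAML: its name, and indented under it one key for each argument. drive_tool: Moves the arm, as the interface text tells. Its arguments: {"type":"object","properties":{"increments":{"type":"array","items":{"type":"object","properties":{"dp":{"type":"array","items":{"type":"number"}},"delta_rot":{"type":"array","items":{"type":"number"}},"jaw":{"type":"number"}}}},"newtons":{"type":"number"}},"required":["increments"]}

```bash
mkdir -p pics; ls
python3 - <<'E'
from workcell import arm
import cv2,pickle
s=arm.observe();print(s['clock'],s['ee_pos'],s['orientation'],arm.tcp_to_grasp)
d={}
for n in("scene","top"):
    f=arm.grab_frame(n);d[n]=f;cv2.imwrite(f"pics/{n}0.png",f["frame"]);print(n,f["fx"],f["cx"],f["cy"],f["R"],f["t"])
pickle.dump(d,open("f0.pkl","wb"))
E
```

```text
pics
0.0 [ 0.15971738 -0.525669    0.23049714] [[ 9.56865830e-01  2.90530028e-01 -2.91829237e-04]
 [ 2.90530088e-01 -9.56864281e-01  1.73639469e-03]
 [ 2.25233826e-04 -1.74628192e-03 -9.99998450e-01]] -0.0187
scene 454.998783948213 321.64473154937116 239.10030605172275 [[-0.79641329 -0.60474982  0.00187838]
 [-0.34395876  0.45041059 -0.82390696]
 [ 0.49741154 -0.65681653 -0.56672198]] [0.43782411 0.33141209 0.88589781]
top 445.4643025024049 319.5112513999257 241.2748749422454 [[ 0.02013039 -0.99974984 -0.00974839]
 [-0.98835351 -0.01842801 -0.15105547]
 [ 0.15083804  0.01267566 -0.98847722]] [-0.09187969  0.59685336  1.40691064]
```

View pics/scene0.png

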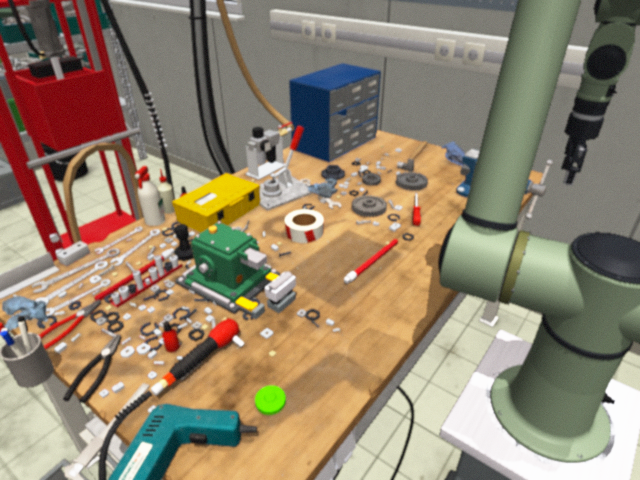

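View pics/top0.png

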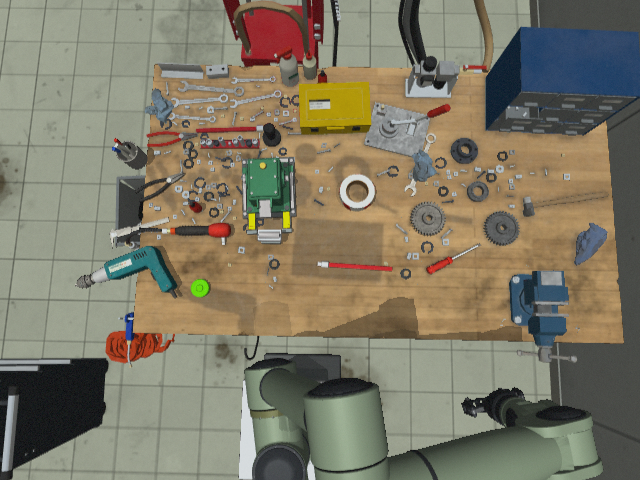

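The scene view shows the green unit at about (225,260), with the fulcrum at (282,290). The red bar runs from its head at (350,277) to its plain end at (397,241). In the top view the bar runs from the head (318,264) to the plain end (392,268), with the lug at (265,211) and the ridge at (270,236). Next I'll enlarge the fulcrum area.

```bash
cat > h.py <<'E'
import numpy as np,pickle,cv2
def ray(f,u,v):
    d=np.array([(u-f["cx"])/f["fx"],(v-f["cy"])/f["fy"],1.]);R=np.array(f["R"]);t=np.array(f["t"])
    return -R.T@t,R.T@d
def onz(f,u,v,z):
    o,d=ray(f,u,v);return o+d*(z-o[2])/d[2]
def two(r1,r2):
    (a,d),(b,e)=r1,r2
    s=np.linalg.lstsq(np.c_[d,-e],b-a,rcond=None)[0];p,q=a+s[0]*d,b+s[1]*e
    return (p+q)/2,np.linalg.norm(p-q)
def wristf(s,f):
    T=np.eye(4);T[:3,:3]=s["orientation"];T[:3,3]=s["ee_pos"];W=np.linalg.inv(T@np.array(f["T_tool_cam"]))
    f=dict(f);f["R"]=W[:3,:3];f["t"]=W[:3,3];return f
E
python3 - <<'E'
from h import *
d=pickle.load(open("f0.pkl","rb"))
a=d["top"]["frame"][145:250,225:310];b=d["scene"]["frame"][215:325,175:305]
cv2.imwrite("pics/z.png",np.hstack([cv2.resize(a,None,fx=4.5,fy=4.5,interpolation=2)[:472],cv2.resize(b,None,fx=3.2,fy=4.3,interpolation=2)[:472]]))
f=d["top"];h=cv2.cvtColor(f["frame"],cv2.COLOR_BGR2HSV)
m=((h[...,0]<8)|(h[...,0]>172))&(h[...,1]>150)&(h[...,2]>80)
m[:255]=0;m[280:]=0;m[:,:315]=0;m[:,400:]=0
p=np.argwhere(m)[:,::-1].astype(np.float32)
r=cv2.fitLine(p,cv2.DIST_L2,0,.01,.01).ravel();s=(p-r[2:])@r[:2];print(r,s.min(),s.max())
for k in(s.min()-.5,s.max()+.5): q=r[2:]+k*r[:2];print(q,onz(f,*q,.010))
print("lime",onz(f,200,288,.018),"tape",onz(f,357,192,.05))
E
```

```text
[9.9767566e-01 6.8141848e-02 3.5999628e+02 2.6636432e+02] -31.221622 31.179401
[328.3484  264.20276] [ 0.52759824 -0.11064924  0.01      ]
[391.60205 268.523  ] [ 0.51728075 -0.31970018  0.01      ]
lime [0.44049543 0.30844313 0.018     ] tape [ 0.764537   -0.20075922  0.05      ]
```

View pics/z.png

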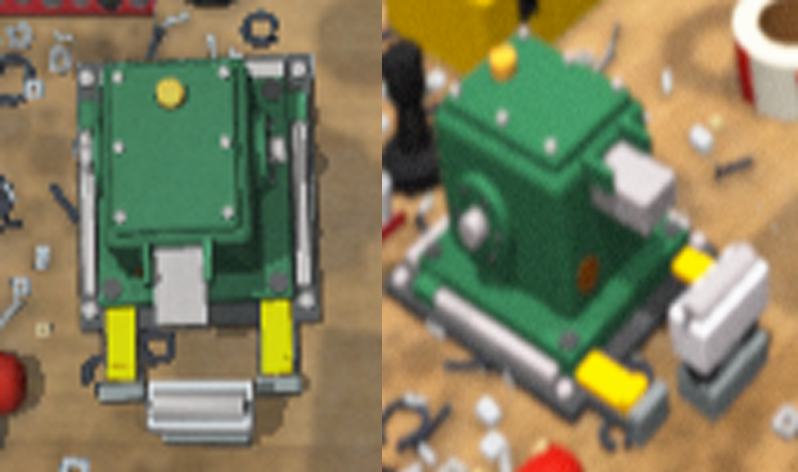

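The enlarged top view puts the lug's front edge centre at pixel (265.2,216.8) and the ridge centre at (269.5,234.8). The packers are at (252,221) and (287,220). Next I'll work out the geometry.

```bash
cat >> h.py <<'E'
def plan(p0,R0,p1,R1,n):
    """equal rows n in tool axes (cm, deg), sequential"""
    from scipy.spatial.transform import Rotation as Ro
    p0=np.array(p0);R0=Ro.from_matrix(R0);w=(R0.inv()*Ro.from_matrix(R1)).as_rotvec();p1=np.array(p1)
    for i in range(n):
        Ri=R0*Ro.from_rotvec(w*i/n);print(np.round(Ri.inv().apply((p1-p0)/n)*100,2),np.round(np.degrees(w/n),2))
def yawR(deg):
    c,s=np.cos(np.radians(deg)),np.sin(np.radians(deg));return np.array([[c,s,0],[s,-c,0],[0,0,-1.]])
E
python3 - <<'E'
from h import *
from workcell import arm
d=pickle.load(open("f0.pkl","rb"));f=d["top"];g=d["scene"]
T=lambda u,v,z:onz(f,225+u/4.5,145+v/4.5,z)
print("cam",ray(f,0,0)[0])
print("lug top corners fl fr bl br",*[T(*q,.122).round(4) for q in((155,323),(207,323),(155,248),(207,248))])
print("ridge ends",*[T(*q,.080).round(4) for q in((152,404),(248,404))])
print("base plate corners z.012",*[T(*q,.012).round(4) for q in((78,325),(318,318),(78,65),(314,58))])
print("packer outer corner",*[T(*q,.019).round(4) for q in((106,308),(292,300))])
s=arm.observe()
tip=np.array([.5173,-.3197]);u=np.array([.0493,.9988]);mid=tip+.1235*u;gp=mid+.04*u
print(mid,gp)
plan(s["ee_pos"],s["orientation"],[gp[0],gp[1]-.02,.2],yawR(87.2),8)
E
```

```text
cam [ 0.37953604 -0.09869142  1.4799614 ]
lug top corners fl fr bl br [0.6604 0.1073 0.122 ] [0.6611 0.0713 0.122 ] [0.7137 0.1095 0.122 ] [0.7143 0.0732 0.122 ]
ridge ends [0.6105 0.1134 0.08  ] [0.6118 0.0453 0.08  ]
base plate corners z.012 [0.6806 0.1816 0.012 ] [0.6892 0.0021 0.012 ] [0.883 0.191 0.012] [0.8916 0.0109 0.012 ]
packer outer corner [0.6925 0.16   0.019 ] [0.7011 0.0214 0.019 ]
[ 0.52338855 -0.1963482 ] [ 0.52536055 -0.1563962 ]
[ 5.64 -2.85  0.39] [-0.01 -0.01 -8.79]
[ 6.01 -1.95  0.39] [-0.01 -0.01 -8.79]
[ 6.24 -1.01  0.39] [-0.01 -0.01 -8.79]
[ 6.32 -0.05  0.38] [-0.01 -0.01 -8.79]
[6.25 0.92 0.38] [-0.01 -0.01 -8.79]
[6.04 1.86 0.38] [-0.01 -0.01 -8.79]
[5.68 2.76 0.38] [-0.01 -0.01 -8.79]
[5.2  3.6  0.38] [-0.01 -0.01 -8.79]
```

drive_tool:
  increments:
    - {"dp": [5.6,-2.8,0.4],"delta_rot": [0,0,-8.8],"jaw": 5}
    - {"dp": [6.0,-1.9,0.4],"delta_rot": [0,0,-8.8],"jaw": 5}
    - {"dp": [6.2,-1.0,0.4],"delta_rot": [0,0,-8.8],"jaw": 5}
    - {"dp": [6.2,0,0.4],"delta_rot": [0,0,-8.8],"jaw": 5}
    - {"dp": [6.2,0.9,0.4],"delta_rot": [0,0,-8.8],"jaw": 5}
    - {"dp": [6.0,1.9,0.4],"delta_rot": [0,0,-8.8],"jaw": 5}
    - {"dp": [5.7,2.8,0.4],"delta_rot": [0,0,-8.8],"jaw": 5}
    - {"dp": [5.2,3.6,0.4],"delta_rot": [0,0,-8.8],"jaw": 5}

```text
clock: 1.1
ee_pos: [0.5225, -0.1813, 0.1992]
orientation: [[0.042, 0.999, -0.0], [0.999, -0.042, -0.0], [-0.0, -0.0, -1.0]]
wrist_force: [-0.2, -1.5, 0.0]
gripper_width: 0.05
finger_force: 0.0
```

Run:
```python
from h import *
from workcell import arm
s=arm.observe();f=arm.grab_frame("wrist")
print(s["clock"],s["ee_pos"],s["orientation"].__str__(),s["joint_pos"],s["wrist_force"],s["gripper_width"])
w=wristf(s,f);pickle.dump(w,open("w1.pkl","wb"));cv2.imwrite("pics/w1.png",f["frame"])
h=cv2.cvtColor(f["frame"],cv2.COLOR_BGR2HSV)
m=(((h[...,0]<8)|(h[...,0]>172))&(h[...,1]>150)&(h[...,2]>60)).astype(np.uint8)
for c in cv2.findContours(m,0,2)[0]:
    if cv2.contourArea(c)>200:
        r=cv2.minAreaRect(c);b=cv2.boxPoints(r);print(cv2.contourArea(c),b.round(0).tolist(),[onz(w,*q,.014)[:2].round(4).tolist() for q in b])
```

```text
1.1 [ 0.52251129 -0.18127352  0.19916524] [[ 4.21577729e-02  9.99110912e-01 -3.27592454e-04]
 [ 9.99110960e-01 -4.21578056e-02 -9.36230565e-05]
 [-1.07350396e-04 -3.23354272e-04 -9.99999942e-01]] [-2.67731767e+01  2.03544352e+01 -1.35142065e+01  5.61456994e+01
 -1.32441223e-02  6.56430045e+01] [-0.20730911 -1.45619175  0.04988762] 0.05003918553988542
305.5 [[546.0, 253.0], [556.0, 246.0], [586.0, 283.0], [577.0, 290.0]] [[0.7141, -0.2283], [0.7211, -0.2217], [0.7524, -0.257], [0.7454, -0.264]]
1020.5 [[545.0, 176.0], [603.0, 169.0], [606.0, 196.0], [547.0, 202.0]] [[0.7045, -0.1615], [0.7507, -0.1585], [0.7565, -0.1802], [0.7094, -0.1834]]
3686.0 [[313.0, 120.0], [330.0, 120.0], [330.0, 356.0], [313.0, 356.0]] [[0.5202, -0.1109], [0.5333, -0.1114], [0.5262, -0.3209], [0.5104, -0.3203]]
```

View pics/w1.png

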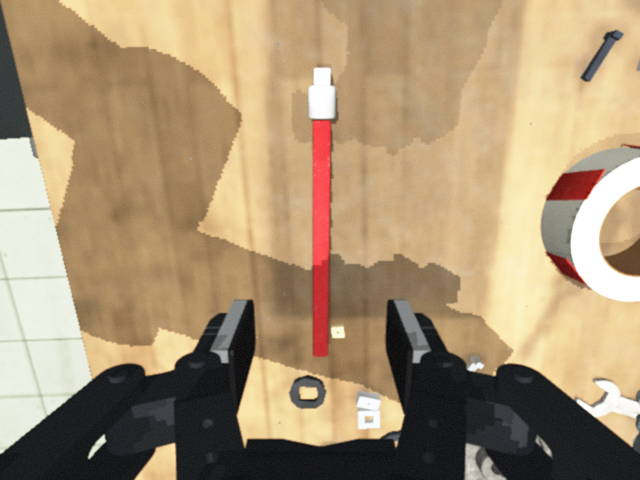

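The wrist view shows the red bar upright in the image, from (321,120) at the head joint to (321,356) at the plain end. It matches the top-view measurement and the 210 mm length. I'll grasp just inboard of the head.

drive_tool:
  increments:
    - {"dp": [3.0,0.2,3.0],"jaw": 5}
    - {"dp": [2.2,0,5.0],"jaw": 5}
    - {"dp": [0,0,5.0],"jaw": 5}
    - {"dp": [0,0,4.0],"jaw": 4}
    - {"dp": [0,0,2.6],"jaw": 3}
    - {"dp": [0,0,0],"jaw": 0.8}
    - {"dp": [0,0,0],"jaw": 0.8}
    - {"dp": [0,0,0],"jaw": 0.8}
  newtons: 90

```text
invalid input
```

drive_tool:
  increments:
    - {"dp": [0,0,0],"jaw": 0.8}
    - {"dp": [0,0,-2],"jaw": 0.8}
    - {"dp": [0,0,-4],"jaw": 0.8}
    - {"dp": [0,0,-6],"jaw": 0.8}

```text
invalid input
```

Run:
```python
from h import *
from workcell import arm
s=arm.observe()
print(s["clock"],s["ee_pos"],s["wrist_force"],s["wrist_torque"],s["gripper_width"],s["finger_force"])
# bar yaw 4 deg => tool yaw 184; grip 191 mm from tip
th=np.radians(4);u=np.array([np.cos(th),np.sin(th)])
tip=np.array([.6828,.0902])-.035*u   # pull-back stage
g=tip-.191*u;print(g)
plan(s["ee_pos"],s["orientation"],[g[0],g[1],.16],yawR(184),10)
```

```text
1.15 [ 0.52710296 -0.17561634  0.19869077] [3.58183532 2.9814033  0.65190283] [ 0.27747831 -0.24244031 -0.00597321] 0.04978205186803624 0.0
[0.45735052 0.07443504]
[ 2.48 -0.78  0.4 ] [ 0.04 -0.   -9.58]
[ 2.57 -0.35  0.4 ] [ 0.04 -0.   -9.58]
[2.59 0.08 0.4 ] [ 0.04 -0.   -9.58]
[2.54 0.51 0.4 ] [ 0.04 -0.   -9.58]
[2.42 0.93 0.4 ] [ 0.04 -0.   -9.58]
[2.24 1.32 0.39] [ 0.04 -0.   -9.58]
[1.99 1.67 0.39] [ 0.04 -0.   -9.58]
[1.68 1.98 0.39] [ 0.04 -0.   -9.58]
[1.33 2.23 0.39] [ 0.04 -0.   -9.58]
[0.94 2.42 0.39] [ 0.04 -0.   -9.58]
```

drive_tool:
  increments:
    - {"dp": [2.6,-0.3,3.0],"delta_rot": [0,0,0],"jaw": 5}
    - {"dp": [2.0,0,5.0],"delta_rot": [0,0,0],"jaw": 5}
    - {"dp": [0,0,5.0],"delta_rot": [0,0,0],"jaw": 5}
    - {"dp": [0,0,3.0],"delta_rot": [0,0,0],"jaw": 4}
    - {"dp": [0,0,2.5],"delta_rot": [0,0,0],"jaw": 4}
    - {"dp": [0,0,1.0],"delta_rot": [0,0,0],"jaw": 3}
    - {"dp": [0,0,0],"delta_rot": [0,0,0],"jaw": 3}
  newtons: 90

```text
clock: 2.02
ee_pos: [0.52, -0.1368, 0.0041]
orientation: [[0.048, 0.999, -0.001], [0.999, -0.048, 0.001], [0.001, -0.001, -1.0]]
wrist_force: [0.0, 0.6, 0.1]
gripper_width: 0.0302
finger_force: 0.0
```

drive_tool:
  increments:
    - {"dp": [0.7,0.6,0.1],"delta_rot": [0,0,0],"jaw": 3}
    - {"dp": [0,0,0],"delta_rot": [0,0,0],"jaw": 0.8}
    - {"dp": [0,0,0],"delta_rot": [0,0,0],"jaw": 0.8}
    - {"dp": [0,0,0],"delta_rot": [0,0,0],"jaw": 0.8}
    - {"dp": [0,0,-1],"delta_rot": [0,0,0],"jaw": 0.8}
    - {"dp": [0,0,-4],"delta_rot": [0,0,0],"jaw": 0.8}
    - {"dp": [0,0,-6],"delta_rot": [0,0,0],"jaw": 0.8}
    - {"dp": [0,0,-3],"delta_rot": [0,0,0],"jaw": 0.8}
  newtons: 90

```text
clock: 3.02
ee_pos: [0.528, -0.1304, 0.1471]
orientation: [[0.047, 0.999, 0.004], [0.999, -0.047, -0.001], [-0.001, 0.004, -1.0]]
wrist_force: [0.4, -0.1, -4.7]
gripper_width: 0.0114
finger_force: 88.6
```

Run:
```python
from h import *
from workcell import arm
s=arm.observe()
print(s["clock"],s["ee_pos"],s["wrist_force"],s["wrist_torque"],s["gripper_width"],s["finger_force"])
th=np.radians(4);u=np.array([np.cos(th),np.sin(th)])
tip=np.array([.6828,.0902])-.06*u
g=tip-.191*u;print(g)
plan(s["ee_pos"],s["orientation"],[g[0],g[1],.16],yawR(184),10)
```

```text
3.025 [ 0.52802318 -0.13040839  0.147087  ] [ 0.35369482 -0.0914645  -4.69086979] [ 0.1757112  -0.10362352  0.04154745] 0.011354561925165737 88.55005860328674
[0.43241142 0.07269113]
[ 1.98 -1.05 -0.13] [ 0.01  0.02 -9.67]
[ 2.13 -0.7  -0.13] [ 0.01  0.02 -9.67]
[ 2.22 -0.33 -0.13] [ 0.01  0.02 -9.67]
[ 2.24  0.04 -0.13] [ 0.01  0.02 -9.67]
[ 2.21  0.42 -0.13] [ 0.01  0.02 -9.67]
[ 2.1   0.78 -0.13] [ 0.01  0.02 -9.67]
[ 1.94  1.13 -0.13] [ 0.01  0.02 -9.67]
[ 1.72  1.44 -0.13] [ 0.01  0.02 -9.67]
[ 1.46  1.71 -0.13] [ 0.01  0.02 -9.67]
[ 1.15  1.93 -0.13] [ 0.01  0.02 -9.67]
```

drive_tool:
  increments:
    - {"dp": [2.0,-1.0,-0.1],"delta_rot": [0,0,-9.7],"jaw": 0.8}
    - {"dp": [2.1,-0.7,-0.1],"delta_rot": [0,0,-9.7],"jaw": 0.8}
    - {"dp": [2.2,-0.3,-0.1],"delta_rot": [0,0,-9.7],"jaw": 0.8}
    - {"dp": [2.2,0,-0.1],"delta_rot": [0,0,-9.7],"jaw": 0.8}
    - {"dp": [2.2,0.4,-0.1],"delta_rot": [0,0,-9.7],"jaw": 0.8}
    - {"dp": [2.1,0.8,-0.1],"delta_rot": [0,0,-9.7],"jaw": 0.8}
    - {"dp": [1.9,1.1,-0.1],"delta_rot": [0,0,-9.7],"jaw": 0.8}
    - {"dp": [1.7,1.4,-0.1],"delta_rot": [0,0,-9.7],"jaw": 0.8}

```text
clock: 4.03
ee_pos: [0.4502, 0.0311, 0.1518]
orientation: [[-0.967, 0.255, -0.001], [0.255, 0.967, 0.0], [0.001, -0.0, -1.0]]
wrist_force: [0.4, 0.3, -3.7]
gripper_width: 0.0111
finger_force: 88.6
```

drive_tool:
  increments:
    - {"dp": [1.5,1.7,-0.1],"delta_rot": [0,0,-9.7],"jaw": 0.8}
    - {"dp": [1.1,1.9,-0.1],"delta_rot": [0,0,-9.7],"jaw": 0.8}
    - {"dp": [0,0,0],"delta_rot": [0,0,0],"jaw": 0.8}
    - {"dp": [0,0,0],"delta_rot": [0,0,0],"jaw": 0.8}

```text
clock: 4.53
ee_pos: [0.432, 0.0705, 0.1538]
orientation: [[-0.997, -0.074, 0.0], [-0.074, 0.997, -0.0], [-0.0, -0.001, -1.0]]
wrist_force: [0.3, 0.2, -4.5]
gripper_width: 0.0112
finger_force: 88.6
```

Run:
```python
from h import *
from workcell import arm
s=arm.observe()
print(s["clock"],s["ee_pos"],s["orientation"],s["wrist_force"],s["gripper_width"])
W=wristf(s,arm.grab_frame("wrist"));S=arm.grab_frame("scene");T=arm.grab_frame("top")
pickle.dump((W,S,T),open("w2.pkl","wb"))
a=W["frame"];b=cv2.resize(S["frame"][190:330,180:360],None,fx=2,fy=2,interpolation=2);c=cv2.resize(T["frame"][190:300,230:310],None,fx=2,fy=2,interpolation=2)
im=np.zeros((560,800,3),np.uint8);im[:480*5//8*1,:400]=0
im[:300,:400]=cv2.resize(a,(400,300),interpolation=3);im[:280,400:760]=b;im[300:520,:160]=c;print(onz(W,320,240,0))
cv2.imwrite("pics/w2.png",im)
```

```text
4.525 [0.43196005 0.07047348 0.15379643] [[-9.97266571e-01 -7.38872682e-02  2.42759155e-04]
 [-7.38873802e-02  9.97266471e-01 -4.90642181e-04]
 [-2.05843356e-04 -5.07237883e-04 -9.99999850e-01]] [ 0.30290711  0.22864158 -4.54050609] 0.01115869144053308
[0.44857517 0.07080381 0.        ]
```

View pics/w2.png

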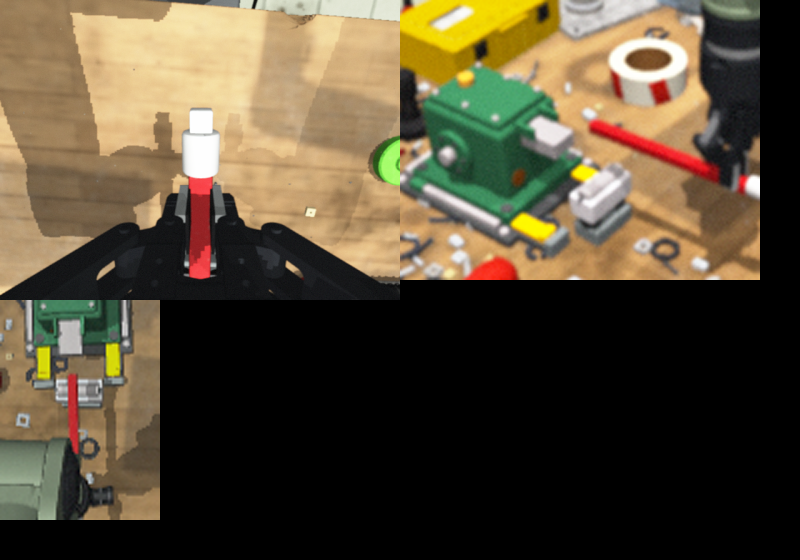

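The composite shows the bar held level, pointing at the unit. Its tip is just above the ridge, at about (276,253) in the scene view and (266,227) in the top view, and is not yet under the lug.

Run:
```python
from h import *
W,S,T=pickle.load(open("w2.pkl","rb"))
def red(f,x0,x1,y0,y1):
    h=cv2.cvtColor(f["frame"],cv2.COLOR_BGR2HSV)
    m=((h[...,0]<8)|(h[...,0]>172))&(h[...,1]>150)&(h[...,2]>80)
    k=np.zeros_like(m);k[y0:y1,x0:x1]=m[y0:y1,x0:x1];return np.argwhere(k)[:,::-1].astype(np.float32)
p=red(T,255,285,218,262);r=cv2.fitLine(p,2,0,.01,.01).ravel();s=(p-r[2:])@r[:2]
if r[1]>0:a=s.min()-.5
else:a=s.max()+.5
tt=r[2:]+a*r[:2]
q=red(S,262,345,240,290);l=cv2.fitLine(q,2,0,.01,.01).ravel();s=(q-l[2:])@l[:2]
ts=l[2:]+(s.min()-.5 if l[0]>0 else s.max()+.5)*l[:2]
print(tt,ts);print("tip",two(ray(T,*tt),ray(S,*ts)))
z=.17
for z in(.16,.17):
  A=onz(T,*tt,z);B=onz(T,*(r[2:]+(a+25*np.sign(-a))*r[:2]),z);print(z,A,np.degrees(np.arctan2(A[1]-B[1],A[0]-B[0])))
# point mid-bar 80mm along: triangulate by matching line in scene
A=two(ray(T,*tt),ray(S,*ts))[0]
o,d=ray(T,*(r[2:]+(a+22*np.sign(-a))*r[:2]))
n=np.cross(ray(S,*l[2:])[1],ray(S,*(l[2:]+20*l[:2]))[1]);o2=ray(S,0,0)[0]
B=o+d*(n@(o2-o))/(n@d);print("B",B,"pitch",np.degrees(np.arctan2(A[2]-B[2],np.hypot(*(A-B)[:2]))),"yaw",np.degrees(np.arctan2(A[1]-B[1],A[0]-B[0])))
# lug, ridge by two views (zoom pic pixels)
t=lambda u,v:ray(T,225+u/4.5,145+v/4.5); sc=lambda u,v:ray(S,175+(u-382)/3.2,215+v/4.3)
print("lug top front L,R",two(t(155,323),sc(637,208)),two(t(207,323),sc(676,180)))
print("ridge",two(t(152,404),sc(680,312)),two(t(248,404),sc(754,250)))
```

```text
[265.6635  226.46373] [274.57556 250.7172 ]
tip (array([0.62435342, 0.08247023, 0.15394885]), np.float64(0.00028350450803537637))
0.16 [0.62311759 0.08156052 0.16      ] 3.4260095511521986
0.17 [0.62127222 0.08019493 0.17      ] 3.4260095511522093
B [0.55698177 0.07830902 0.15436035] pitch -0.3492886806664557 yaw 3.5343825819545582
lug top front L,R (array([0.66360157, 0.10965093, 0.11479005]), np.float64(0.00404745358905893)) (array([0.66261001, 0.07218161, 0.1128833 ]), np.float64(0.0008583067441680395))
ridge (array([0.61527801, 0.1171815 , 0.06956932]), np.float64(0.007274479277724347)) (array([0.61180434, 0.04529321, 0.0702809 ]), np.float64(0.0037143389041042973))
```

drive_tool:
  increments:
    - {"dp": [0,0.3,2.5],"delta_rot": [0,0,0],"jaw": 0.8}
    - {"dp": [0,0,2.5],"delta_rot": [0,0,0],"jaw": 0.8}
    - {"dp": [0,0,1.2],"delta_rot": [0,0,0],"jaw": 0.8}
    - {"dp": [0,0,0.3],"delta_rot": [0,0,0],"jaw": 0.8}
    - {"dp": [0,0,0],"delta_rot": [0,0,0],"jaw": 0.8}
    - {"dp": [0,0,0],"delta_rot": [0,0,0],"jaw": 0.8}

```text
clock: 5.42
ee_pos: [0.4325, 0.0736, 0.0893]
orientation: [[-0.997, -0.075, 0.002], [-0.075, 0.997, 0.0], [-0.002, -0.0, -1.0]]
wrist_force: [-1.3, 0.4, -3.9]
gripper_width: 0.0113
finger_force: 88.6
```

drive_tool:
  increments:
    - {"dp": [0,0,0.3],"delta_rot": [0,0,0],"jaw": 0.8}
    - {"dp": [0,0,0],"delta_rot": [0,0,0],"jaw": 0.8}
    - {"dp": [0,0,0],"delta_rot": [0,0,0],"jaw": 0.8}

```text
clock: 5.8
ee_pos: [0.4322, 0.0737, 0.0858]
orientation: [[-0.997, -0.075, 0.001], [-0.075, 0.997, 0.0], [-0.001, -0.0, -1.0]]
wrist_force: [1.0, 0.0, -3.2]
gripper_width: 0.0111
finger_force: 88.7
```

drive_tool:
  increments:
    - {"dp": [0,0,0.2],"delta_rot": [0,0,0],"jaw": 0.8}
    - {"dp": [0,0,0],"delta_rot": [0,0,0],"jaw": 0.8}
    - {"dp": [0,0,0],"delta_rot": [0,0,0],"jaw": 0.8}
    - {"dp": [0,0,0],"delta_rot": [0,0,0],"jaw": 0.8}

```text
clock: 6.3
ee_pos: [0.432, 0.0737, 0.0836]
orientation: [[-0.997, -0.075, 0.0], [-0.075, 0.997, 0.0], [-0.0, 0.0, -1.0]]
wrist_force: [1.0, 0.5, -1.8]
gripper_width: 0.0109
finger_force: 88.8
```

Run:
```python
from h import *
from workcell import arm
S=arm.grab_frame("scene");T=arm.grab_frame("top");s=arm.observe();print(s["ee_pos"],s["wrist_force"],s["wrist_torque"])
cv2.imwrite("pics/w3.png",np.hstack([cv2.resize(S["frame"][215:315,220:320],None,fx=4,fy=4,interpolation=2),cv2.resize(T["frame"][180:280,230:330],None,fx=4,fy=4,interpolation=2)]))
```

```text
[0.43201839 0.07365133 0.08364826] [ 1.31302825  0.3877196  -2.26663577] [-0.02403453 -0.23815901  0.02478494]
```

View pics/w3.png

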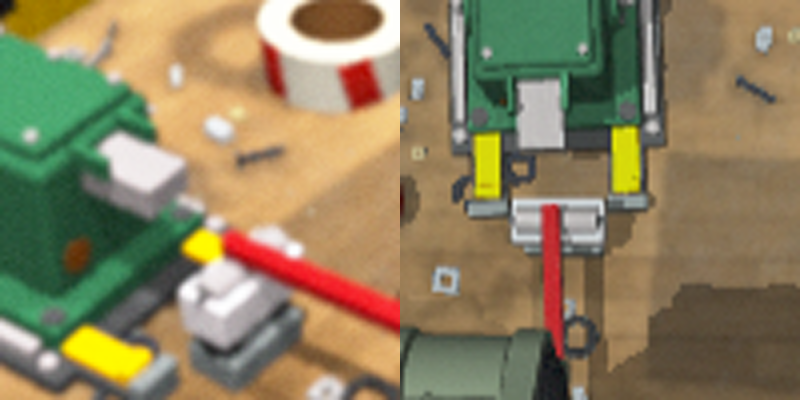

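The bar rests on the ridge near its tip, at (262,236) in the top view, and points under the lug at (265,209). I'll back off 1.5 mm and slide it in.

drive_tool:
  increments:
    - {"dp": [0,0.2,-0.15],"delta_rot": [0,0,0],"jaw": 0.8}
    - {"dp": [-1.0,0.2,0],"delta_rot": [0,0,0],"jaw": 0.8}
    - {"dp": [-1.5,0,0],"delta_rot": [0,0,0],"jaw": 0.8}
    - {"dp": [-1.5,0,0],"delta_rot": [0,0,0],"jaw": 0.8}
    - {"dp": [-1.5,0,0],"delta_rot": [0,0,0],"jaw": 0.8}
    - {"dp": [-1.0,0,0],"delta_rot": [0,0,0],"jaw": 0.8}
    - {"dp": [0,0,0],"delta_rot": [0,0,0],"jaw": 0.8}
    - {"dp": [0,0,0],"delta_rot": [0,0,0],"jaw": 0.8}

```text
clock: 7.4
ee_pos: [0.4964, 0.0825, 0.085]
orientation: [[-0.997, -0.075, 0.0], [-0.075, 0.997, -0.0], [-0.0, -0.0, -1.0]]
wrist_force: [0.7, 0.1, -2.6]
gripper_width: 0.0113
finger_force: 88.8
```

Run:
```python
from h import *
from workcell import arm
S=arm.grab_frame("scene");T=arm.grab_frame("top");s=arm.observe();print(s["ee_pos"],s["wrist_force"],s["wrist_torque"],s["clock"])
pickle.dump((S,T),open("w4.pkl","wb"))
cv2.imwrite("pics/w4.png",np.hstack([cv2.resize(S["frame"][215:315,220:320],None,fx=4,fy=4,interpolation=2),cv2.resize(T["frame"][180:280,230:330],None,fx=4,fy=4,interpolation=2)]))
```

```text
[0.49610075 0.0825014  0.08511581] [ 0.72609584 -0.01958035 -2.58608962] [ 0.0035458  -0.09898848  0.00137643] 7.5
```

View pics/w4.png

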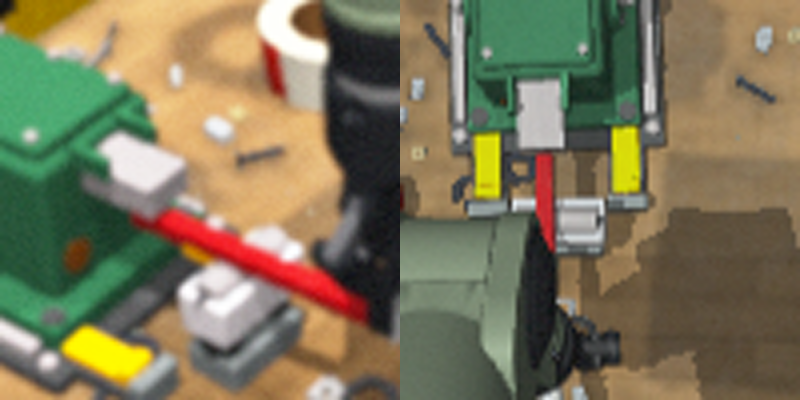

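The bar now lies over the ridge, with its tip hidden under the lug at about (254,268) in the scene view. The packers are still out. I'll close the gap slowly.

drive_tool:
  increments:
    - {"dp": [0,0,0.12],"delta_rot": [0,-0.6,0],"jaw": 0.8}
    - {"dp": [0,0,0.12],"delta_rot": [0,-0.6,0],"jaw": 0.8}
    - {"dp": [0,0,0.12],"delta_rot": [0,-0.6,0],"jaw": 0.8}
    - {"dp": [0,0,0.12],"delta_rot": [0,-0.6,0],"jaw": 0.8}
    - {"dp": [0,0,0.12],"delta_rot": [0,-0.6,0],"jaw": 0.8}
    - {"dp": [0,0,0.12],"delta_rot": [0,-0.6,0],"jaw": 0.8}
    - {"dp": [0,0,0],"delta_rot": [0,0,0],"jaw": 0.8}
    - {"dp": [0,0,0],"delta_rot": [0,0,0],"jaw": 0.8}
  newtons: 45

```text
clock: 8.5
ee_pos: [0.4961, 0.0825, 0.0777]
orientation: [[-0.995, -0.075, 0.062], [-0.075, 0.997, 0.005], [-0.062, 0.0, -0.998]]
wrist_force: [-1.2, -0.1, -2.7]
gripper_width: 0.0113
finger_force: 88.8
```

```bash
cat > m.py <<'E'
from h import *
from workcell import arm
T=arm.grab_frame("top");S=arm.grab_frame("scene");s=arm.observe()
R=np.array(s["orientation"]);print(round(s["clock"],2),np.round(s["ee_pos"],4),"tilt",np.degrees(np.arcsin(R[0,2])).round(2),"F",np.round(s["wrist_force"],1),"M",np.round(s["wrist_torque"],2),s["gripper_width"].__round__(4))
h=cv2.cvtColor(T["frame"],cv2.COLOR_BGR2HSV);m=(h[...,0]>22)&(h[...,0]<35)&(h[...,1]>130)&(h[...,2]>110)
print("yellow L,R px",m[205:240,245:262].sum(),m[205:240,278:295].sum())
# rise: patch tracking of the lug front region in the scene view
ref=pickle.load(open("w4.pkl","rb"))[0]["frame"]
g0=cv2.cvtColor(ref,6).astype(np.float32);g1=cv2.cvtColor(S["frame"],6).astype(np.float32)
for n,(y0,y1,x0,x1) in dict(lug=(243,264,244,262),hous=(222,262,185,240),static=(270,300,175,230)).items():
    w=cv2.createHanningWindow((x1-x0,y1-y0),cv2.CV_32F);print(n,np.round(cv2.phaseCorrelate(g0[y0:y1,x0:x1],g1[y0:y1,x0:x1],w)[0],2),end=" ")
print()
E
python3 m.py
```

```text
8.6 [0.4963 0.0825 0.0777] tilt 3.56 F [-1.5  0.2 -2.8] M [-0.03  0.35 -0.03] 0.0107
yellow L,R px 109 115
lug [ 0.02 -0.15] hous [ 0.07 -0.02] static [ 0.03 -0.07]
```

drive_tool:
  increments:
    - {"dp": [0,0,0.12],"delta_rot": [0,-0.5,0],"jaw": 0.8}
    - {"dp": [0,0,0.12],"delta_rot": [0,-0.5,0],"jaw": 0.8}
    - {"dp": [0,0,0.12],"delta_rot": [0,-0.4,0],"jaw": 0.8}
    - {"dp": [0,0,0.12],"delta_rot": [0,-0.4,0],"jaw": 0.8}
    - {"dp": [0,0,0.12],"delta_rot": [0,-0.4,0],"jaw": 0.8}
    - {"dp": [0,0,0.12],"delta_rot": [0,-0.4,0],"jaw": 0.8}
    - {"dp": [0,0,0],"delta_rot": [0,0,0],"jaw": 0.8}
    - {"dp": [0,0,0],"delta_rot": [0,0,0],"jaw": 0.8}
  newtons: 45

```text
clock: 9.6
ee_pos: [0.497, 0.0825, 0.0707]
orientation: [[-0.991, -0.075, 0.108], [-0.074, 0.997, 0.008], [-0.108, -0.0, -0.994]]
wrist_force: [-0.4, -0.5, -0.0]
gripper_width: 0.0107
finger_force: 89.0
```

```bash
python3 m.py
```

```text
9.7 [0.497  0.0825 0.0707] tilt 6.17 F [-0.2 -0.2 -0.7] M [-0.08  0.37 -0.05] 0.0111
yellow L,R px 109 115
lug [-0.02 -0.11] hous [0.08 0.06] static [-0.2  -0.01]
```

drive_tool:
  increments:
    - {"dp": [0,0,0.12],"delta_rot": [0,-0.38,0],"jaw": 0.8}
    - {"dp": [0,0,0.12],"delta_rot": [0,-0.38,0],"jaw": 0.8}
    - {"dp": [0,0,0.12],"delta_rot": [0,-0.38,0],"jaw": 0.8}
    - {"dp": [0,0,0.12],"delta_rot": [0,-0.38,0],"jaw": 0.8}
    - {"dp": [0,0,0.12],"delta_rot": [0,-0.38,0],"jaw": 0.8}
    - {"dp": [0,0,0.12],"delta_rot": [0,-0.38,0],"jaw": 0.8}
    - {"dp": [0,0,0],"delta_rot": [0,0,0],"jaw": 0.8}
    - {"dp": [0,0,0],"delta_rot": [0,0,0],"jaw": 0.8}

```text
clock: 10.7
ee_pos: [0.4975, 0.0826, 0.0634]
orientation: [[-0.986, -0.075, 0.146], [-0.074, 0.997, 0.011], [-0.147, 0.0, -0.989]]
wrist_force: [-5.3, -1.6, 1.8]
gripper_width: 0.0108
finger_force: 89.5
```

```bash
python3 m.py
```

```text
10.8 [0.4975 0.0826 0.0634] tilt 8.4 F [-5.5  0.5  3.2] M [-0.07  1.13 -0.05] 0.0107
yellow L,R px 109 115
lug [-0.19 -0.11] hous [0.1  0.05] static [ 0.07 -0.07]
```

drive_tool:
  increments:
    - {"dp": [0.02,0,0.12],"delta_rot": [0,-0.38,0],"jaw": 0.8}
    - {"dp": [0.02,0,0.12],"delta_rot": [0,-0.38,0],"jaw": 0.8}
    - {"dp": [0.02,0,0.12],"delta_rot": [0,-0.38,0],"jaw": 0.8}
    - {"dp": [0.02,0,0.12],"delta_rot": [0,-0.38,0],"jaw": 0.8}
    - {"dp": [0.02,0,0.12],"delta_rot": [0,-0.38,0],"jaw": 0.8}
    - {"dp": [0,0,0],"delta_rot": [0,0,0],"jaw": 0.8}
    - {"dp": [0,0,0],"delta_rot": [0,0,0],"jaw": 0.8}

```text
clock: 11.68
ee_pos: [0.4979, 0.0826, 0.0576]
orientation: [[-0.981, -0.075, 0.179], [-0.074, 0.997, 0.013], [-0.18, 0.0, -0.984]]
wrist_force: [-5.4, -0.9, 4.1]
gripper_width: 0.0111
finger_force: 89.8
```

```bash
python3 m.py
```

```text
11.78 [0.4979 0.0827 0.0576] tilt 10.34 F [-5.3 -0.7  4.5] M [-0.12  1.11 -0.01] 0.0108
yellow L,R px 109 115
lug [-0.05 -0.34] hous [-0.01 -0.13] static [-0.04  0.08]
```

drive_tool:
  increments:
    - {"dp": [0.01,0,0.12],"delta_rot": [0,-0.5,0],"jaw": 0.8}
    - {"dp": [0.01,0,0.12],"delta_rot": [0,-0.5,0],"jaw": 0.8}
    - {"dp": [0.01,0,0.12],"delta_rot": [0,-0.5,0],"jaw": 0.8}
    - {"dp": [0.01,0,0.12],"delta_rot": [0,-0.5,0],"jaw": 0.8}
    - {"dp": [0,0,0],"delta_rot": [0,0,0],"jaw": 0.8}
    - {"dp": [0,0,0],"delta_rot": [0,0,0],"jaw": 0.8}

```text
clock: 12.52
ee_pos: [0.4984, 0.0827, 0.0528]
orientation: [[-0.974, -0.075, 0.214], [-0.073, 0.997, 0.016], [-0.214, 0.0, -0.977]]
wrist_force: [-5.8, -1.1, 5.4]
gripper_width: 0.0108
finger_force: 90.0
```

```bash
python3 m.py
```

```text
12.62 [0.4984 0.0827 0.0528] tilt 12.33 F [-5.7 -0.3  6.1] M [-0.17  1.34 -0.01] 0.0107
yellow L,R px 109 115
lug [-0.09 -0.19] hous [-0.11 -0.11] static [-0.01  0.04]
```

drive_tool:
  increments:
    - {"dp": [0.01,0,0.12],"delta_rot": [0,-0.45,0],"jaw": 0.8}
    - {"dp": [0.01,0,0.12],"delta_rot": [0,-0.45,0],"jaw": 0.8}
    - {"dp": [0.01,0,0.12],"delta_rot": [0,-0.45,0],"jaw": 0.8}
    - {"dp": [0.01,0,0.12],"delta_rot": [0,-0.45,0],"jaw": 0.8}
    - {"dp": [0,0,0],"delta_rot": [0,0,0],"jaw": 0.8}
    - {"dp": [0,0,0],"delta_rot": [0,0,0],"jaw": 0.8}

```text
clock: 13.38
ee_pos: [0.499, 0.0827, 0.0481]
orientation: [[-0.967, -0.075, 0.244], [-0.073, 0.997, 0.018], [-0.245, -0.0, -0.97]]
wrist_force: [-6.8, 0.5, 7.9]
gripper_width: 0.011
finger_force: 90.2
```

```bash
python3 m.py
```

```text
13.47 [0.499  0.0827 0.0481] tilt 14.12 F [-6.3  0.8  8.1] M [-0.12  1.4   0.01] 0.0108
yellow L,R px 109 115
lug [-0.21 -0.22] hous [-0.14  0.08] static [ 0.1  -0.04]
```

drive_tool:
  increments:
    - {"dp": [0.02,0,0.12],"delta_rot": [0,-0.4,0],"jaw": 0.8}
    - {"dp": [0.02,0,0.12],"delta_rot": [0,-0.4,0],"jaw": 0.8}
    - {"dp": [0.02,0,0.12],"delta_rot": [0,-0.4,0],"jaw": 0.8}
    - {"dp": [0.02,0,0.12],"delta_rot": [0,-0.4,0],"jaw": 0.8}
    - {"dp": [0,0,0],"delta_rot": [0,0,0],"jaw": 0.8}
    - {"dp": [0,0,0],"delta_rot": [0,0,0],"jaw": 0.8}

```text
clock: 14.22
ee_pos: [0.4997, 0.0828, 0.0435]
orientation: [[-0.96, -0.075, 0.272], [-0.072, 0.997, 0.02], [-0.272, -0.0, -0.962]]
wrist_force: [-6.6, -0.3, 8.7]
gripper_width: 0.011
finger_force: 90.5
```

```bash
python3 m.py
```

```text
14.32 [0.4998 0.0828 0.0435] tilt 15.76 F [-7.6 -0.3  9.6] M [-0.14  1.32  0.01] 0.0109
yellow L,R px 109 115
lug [-0.31 -0.65] hous [-0.45 -0.4 ] static [ 0.09 -0.06]
```

drive_tool:
  increments:
    - {"dp": [0.01,0,0.12],"delta_rot": [0,-0.5,0],"jaw": 0.8}
    - {"dp": [0.01,0,0.12],"delta_rot": [0,-0.5,0],"jaw": 0.8}
    - {"dp": [0.01,0,0.12],"delta_rot": [0,-0.5,0],"jaw": 0.8}
    - {"dp": [0.01,0,0.12],"delta_rot": [0,-0.5,0],"jaw": 0.8}
    - {"dp": [0,0,0],"delta_rot": [0,0,0],"jaw": 0.8}
    - {"dp": [0,0,0],"delta_rot": [0,0,0],"jaw": 0.8}

```text
clock: 15.08
ee_pos: [0.5008, 0.0829, 0.0389]
orientation: [[-0.949, -0.075, 0.305], [-0.071, 0.997, 0.023], [-0.306, -0.0, -0.952]]
wrist_force: [-7.2, -0.4, 9.6]
gripper_width: 0.0107
finger_force: 90.6
```

```bash
python3 m.py
```

```text
15.18 [0.5009 0.0829 0.0389] tilt 17.77 F [-7.4 -0.6  9.4] M [-0.17  1.23  0.02] 0.0112
yellow L,R px 108 116
lug [-0.35 -0.85] hous [-1.03 -1.06] static [-0.29 -0.05]
```

drive_tool:
  increments:
    - {"dp": [0.01,0,0.12],"delta_rot": [0,-0.5,0],"jaw": 0.8}
    - {"dp": [0.01,0,0.12],"delta_rot": [0,-0.5,0],"jaw": 0.8}
    - {"dp": [0.01,0,0.12],"delta_rot": [0,-0.5,0],"jaw": 0.8}
    - {"dp": [0.01,0,0.12],"delta_rot": [0,-0.5,0],"jaw": 0.8}
    - {"dp": [0,0,0],"delta_rot": [0,0,0],"jaw": 0.8}
    - {"dp": [0,0,0],"delta_rot": [0,0,0],"jaw": 0.8}

```text
clock: 15.92
ee_pos: [0.5022, 0.083, 0.0343]
orientation: [[-0.938, -0.075, 0.338], [-0.071, 0.997, 0.025], [-0.339, -0.0, -0.941]]
wrist_force: [-6.9, 0.1, 9.6]
gripper_width: 0.0109
finger_force: 90.6
```

```bash
python3 m.py
```

```text
16.02 [0.5021 0.0829 0.0343] tilt 19.78 F [-7.9 -1.4  9.3] M [-0.14  1.09 -0.02] 0.011
yellow L,R px 107 117
lug [-0.31 -1.75] hous [-1.49 -1.36] static [-0.01 -0.18]
```

drive_tool:
  increments:
    - {"dp": [0.01,0,0.1],"delta_rot": [0,-0.45,0],"jaw": 0.8}
    - {"dp": [0.01,0,0.1],"delta_rot": [0,-0.45,0],"jaw": 0.8}
    - {"dp": [0.01,0,0.1],"delta_rot": [0,-0.45,0],"jaw": 0.8}
    - {"dp": [0,0,0],"delta_rot": [0,0,0],"jaw": 0.8}
    - {"dp": [0,0,0],"delta_rot": [0,0,0],"jaw": 0.8}

```text
clock: 16.65
ee_pos: [0.5032, 0.083, 0.0315]
orientation: [[-0.93, -0.075, 0.361], [-0.07, 0.997, 0.027], [-0.362, -0.0, -0.932]]
wrist_force: [-7.9, -1.4, 9.8]
gripper_width: 0.0107
finger_force: 90.6
```

```bash
python3 m.py
```

```text
16.75 [0.5032 0.083  0.0315] tilt 21.17 F [-7.7 -0.1  8.8] M [-0.12  0.88 -0.06] 0.0112
yellow L,R px 74 75
lug [ 0.24 -1.54] hous [-1.97 -2.16] static [-0.03 -0.26]
```

drive_tool:
  increments:
    - {"dp": [0,0,0],"delta_rot": [0,0,0],"jaw": 0.8}
    - {"dp": [0,0,0],"delta_rot": [0,0,0],"jaw": 0.8}

```text
clock: 17.0
ee_pos: [0.5033, 0.083, 0.0315]
orientation: [[-0.93, -0.075, 0.361], [-0.07, 0.997, 0.027], [-0.362, -0.0, -0.932]]
wrist_force: [-7.5, -0.4, 9.1]
gripper_width: 0.011
finger_force: 90.6
```

```bash
cat >> m.py <<'E'
import sys
if len(sys.argv)>1: cv2.imwrite(sys.argv[1],np.hstack([cv2.resize(S["frame"][215:315,220:320],None,fx=4,fy=4,interpolation=2),cv2.resize(T["frame"][180:280,230:330],None,fx=4,fy=4,interpolation=2)]))
E
python3 m.py pics/w5.png
```

```text
17.1 [0.5032 0.083  0.0315] tilt 21.16 F [-7.2  0.1 10.1] M [-0.08  0.83 -0.03] 0.0113
yellow L,R px 74 73
lug [-0.5  -2.86] hous [-2.06 -2.14] static [-0.07 -0.11]
```

View pics/w5.png

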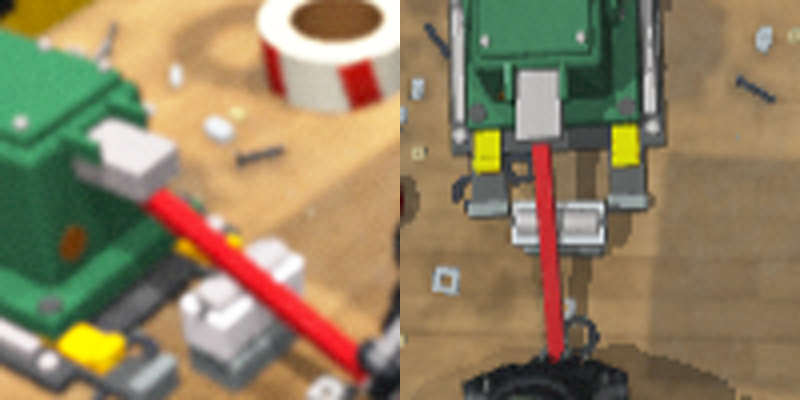

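The packers have sprung in: in the top view their outer ends moved from about row 229 to row 223. The bar is still under the lug and on the ridge. I'll measure the travel more exactly.

Run:
```python
from h import *
from workcell import arm
old=[pickle.load(open("w4.pkl","rb"))[1],pickle.load(open("w2.pkl","rb"))[2]];new=[arm.grab_frame("top") for _ in range(2)]
def edge(fr,x0,x1):
    c=fr["frame"][205:240,x0:x1].astype(float).mean(1);y=c[:,2]-c[:,0]   # R-B = yellow
    top=np.median(np.sort(y)[-5:]);k=np.argmax(y);i=k
    while y[i]>top/2:i+=1
    return 205+i-1+(y[i-1]-top/2)/(y[i-1]-y[i])
for x0,x1,u in((250,255,252),(285,289,287)):
    a=[edge(f,x0,x1) for f in old];b=[edge(f,x0,x1) for f in new]
    print(a,b,(onz(new[0],u,np.mean(b),.019)-onz(new[0],u,np.mean(a),.019))[:2])
```

```text
[np.float64(229.0390625), np.float64(229.035)] [np.float64(222.53062787136295), np.float64(222.52587519025874)] [0.02209954 0.00095213]
[np.float64(227.5891265597148), np.float64(227.5875451263538)] [np.float64(220.84367816091955), np.float64(220.84149184149183)] [0.02291606 0.00071442]
```

Both packers travelled 22 to 23 mm, so they are fully in. Now I'll ease the unit down.

drive_tool:
  increments:
    - {"dp": [-0.01,0,-0.08],"delta_rot": [0,0.35,0],"jaw": 0.8}
    - {"dp": [-0.01,0,-0.08],"delta_rot": [0,0.35,0],"jaw": 0.8}
    - {"dp": [-0.01,0,-0.08],"delta_rot": [0,0.35,0],"jaw": 0.8}
    - {"dp": [-0.01,0,-0.08],"delta_rot": [0,0.35,0],"jaw": 0.8}
    - {"dp": [-0.01,0,-0.08],"delta_rot": [0,0.3,0],"jaw": 0.8}
    - {"dp": [-0.01,0,-0.08],"delta_rot": [0,0.3,0],"jaw": 0.8}
    - {"dp": [0,0,0],"delta_rot": [0,0,0],"jaw": 0.8}
    - {"dp": [0,0,0],"delta_rot": [0,0,0],"jaw": 0.8}

```text
clock: 18.2
ee_pos: [0.5022, 0.0829, 0.0361]
orientation: [[-0.942, -0.075, 0.328], [-0.071, 0.997, 0.025], [-0.329, -0.0, -0.944]]
wrist_force: [-5.6, -0.7, 6.6]
gripper_width: 0.011
finger_force: 90.2
```

```bash
python3 m.py
```

```text
18.3 [0.5023 0.0829 0.0361] tilt 19.18 F [-5.6  0.2  6.6] M [-0.12  0.7   0.  ] 0.0111
yellow L,R px 76 74
lug [-0.41 -3.28] hous [-2.62 -2.47] static [-0.06 -0.11]
```

drive_tool:
  increments:
    - {"dp": [-0.02,0,-0.12],"delta_rot": [0,0.37,0],"jaw": 0.8}
    - {"dp": [-0.02,0,-0.12],"delta_rot": [0,0.37,0],"jaw": 0.8}
    - {"dp": [-0.02,0,-0.12],"delta_rot": [0,0.37,0],"jaw": 0.8}
    - {"dp": [-0.02,0,-0.12],"delta_rot": [0,0.37,0],"jaw": 0.8}
    - {"dp": [-0.02,0,-0.12],"delta_rot": [0,0.37,0],"jaw": 0.8}
    - {"dp": [-0.02,0,-0.12],"delta_rot": [0,0.37,0],"jaw": 0.8}
    - {"dp": [0,0,0],"delta_rot": [0,0,0],"jaw": 0.8}
    - {"dp": [0,0,0],"delta_rot": [0,0,0],"jaw": 0.8}

```text
clock: 19.3
ee_pos: [0.5007, 0.0828, 0.043]
orientation: [[-0.954, -0.075, 0.291], [-0.072, 0.997, 0.022], [-0.291, -0.0, -0.957]]
wrist_force: [-5.3, 0.1, 5.3]
gripper_width: 0.0109
finger_force: 90.0
```

drive_tool:
  increments:
    - {"dp": [-0.01,0,-0.12],"delta_rot": [0,0.37,0],"jaw": 0.8}
    - {"dp": [-0.01,0,-0.12],"delta_rot": [0,0.37,0],"jaw": 0.8}
    - {"dp": [-0.01,0,-0.12],"delta_rot": [0,0.37,0],"jaw": 0.8}
    - {"dp": [-0.01,0,-0.12],"delta_rot": [0,0.37,0],"jaw": 0.8}
    - {"dp": [0,0,0],"delta_rot": [0,0,0],"jaw": 0.8}
    - {"dp": [0,0,0],"delta_rot": [0,0,0],"jaw": 0.8}

```text
clock: 20.05
ee_pos: [0.4999, 0.0828, 0.0476]
orientation: [[-0.961, -0.075, 0.266], [-0.072, 0.997, 0.02], [-0.267, 0.0, -0.964]]
wrist_force: [-1.9, -0.6, 3.7]
gripper_width: 0.0113
finger_force: 89.7
```

```bash
python3 m.py
```

```text
20.15 [0.4999 0.0828 0.0476] tilt 15.45 F [-1.4  0.8  3.6] M [-0.02  0.28  0.02] 0.0112
yellow L,R px 72 73
lug [-0.16 -2.8 ] hous [-1.66 -1.88] static [-0.1  -0.24]
```

drive_tool:
  increments:
    - {"dp": [-0.01,0,-0.12],"delta_rot": [0,0.37,0],"jaw": 0.8}
    - {"dp": [-0.01,0,-0.12],"delta_rot": [0,0.37,0],"jaw": 0.8}
    - {"dp": [0,0,-0.12],"delta_rot": [0,0.37,0],"jaw": 0.8}
    - {"dp": [0,0,-0.12],"delta_rot": [0,0.37,0],"jaw": 0.8}
    - {"dp": [0,0,-0.12],"delta_rot": [0,0.37,0],"jaw": 0.8}
    - {"dp": [0,0,-0.12],"delta_rot": [0,0.37,0],"jaw": 0.8}
    - {"dp": [0,0,0],"delta_rot": [0,0,0],"jaw": 0.8}
    - {"dp": [0,0,0],"delta_rot": [0,0,0],"jaw": 0.8}

```text
clock: 21.15
ee_pos: [0.4983, 0.0826, 0.0546]
orientation: [[-0.971, -0.075, 0.229], [-0.073, 0.997, 0.017], [-0.23, -0.0, -0.973]]
wrist_force: [3.0, 0.6, 1.8]
gripper_width: 0.0111
finger_force: 89.2
```

```bash
python3 m.py
```

```text
21.25 [0.498  0.0826 0.0545] tilt 13.2 F [ 2.  -0.2  1.7] M [-0.   -0.55  0.03] 0.011
yellow L,R px 72 75
lug [-0.46 -2.99] hous [-1.61 -1.89] static [-0.18 -0.29]
```

drive_tool:
  increments:
    - {"dp": [-0.05,0,-0.1],"delta_rot": [0,0.32,0],"jaw": 0.8}
    - {"dp": [-0.03,0,-0.1],"delta_rot": [0,0.32,0],"jaw": 0.8}
    - {"dp": [-0.02,0,-0.1],"delta_rot": [0,0.32,0],"jaw": 0.8}
    - {"dp": [0,0,0],"delta_rot": [0,0,0],"jaw": 0.8}
    - {"dp": [0,0,0],"delta_rot": [0,0,0],"jaw": 0.8}

```text
clock: 21.88
ee_pos: [0.4972, 0.0826, 0.0571]
orientation: [[-0.975, -0.075, 0.21], [-0.073, 0.997, 0.016], [-0.211, -0.0, -0.978]]
wrist_force: [-0.8, -0.3, -0.5]
gripper_width: 0.0112
finger_force: 89.1
```

```bash
python3 m.py
```

```text
21.98 [0.4972 0.0826 0.0571] tilt 12.13 F [-1.2 -0.6 -0.2] M [-0.06  0.21 -0.04] 0.0109
yellow L,R px 72 73
lug [-0.3 -2.5] hous [-1.79 -1.77] static [-0.18 -0.28]
```

drive_tool:
  increments:
    - {"dp": [0,0,0],"delta_rot": [0,0,0],"jaw": 1.3}
    - {"dp": [0,0,0],"delta_rot": [0,0,0],"jaw": 1.6}
    - {"dp": [0,0,0],"delta_rot": [0,0,0],"jaw": 2.0}
    - {"dp": [0,0,0],"delta_rot": [0,0,0],"jaw": 3.0}
    - {"dp": [0,0,0],"delta_rot": [0,0,0],"jaw": 4.0}
    - {"dp": [0,0,0],"delta_rot": [0,0,0],"jaw": 4.0}

```text
clock: 22.72
ee_pos: [0.498, 0.0826, 0.0576]
orientation: [[-0.974, -0.075, 0.212], [-0.073, 0.997, 0.016], [-0.212, 0.0, -0.977]]
wrist_force: [-0.3, -1.1, -0.7]
gripper_width: 0.0402
finger_force: 0.0
```

```bash
python3 m.py pics/w6.png
```

```text
22.82 [0.498  0.0826 0.0575] tilt 12.21 F [ 0.3 -0.4  0.7] M [-0.03  0.2   0.  ] 0.0399
yellow L,R px 72 73
lug [-0.35 -2.02] hous [-1.67 -1.92] static [ 0.08 -0.29]
```

View pics/w6.png

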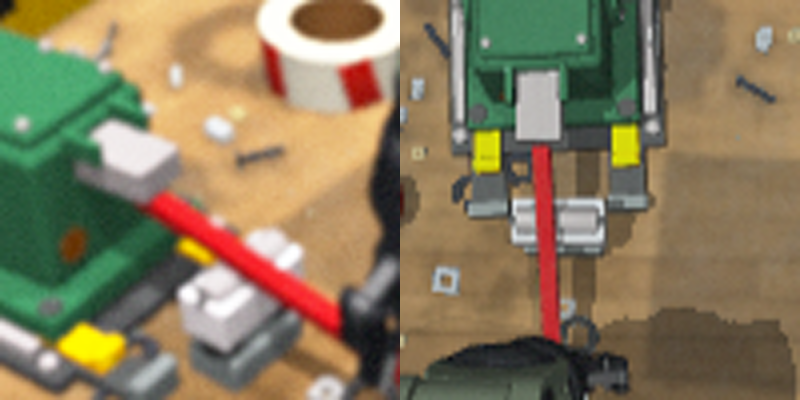

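With the fingers open, the bar still lies on the ridge at (264,235) in the top view, tip under the lug at (264,213). The packers are in. I'll back the gripper straight out.

drive_tool:
  increments:
    - {"dp": [0,0,-0.5],"delta_rot": [0,0,0],"jaw": 4.5}
    - {"dp": [0,0,-1.5],"delta_rot": [0,0,0],"jaw": 4.5}
    - {"dp": [0,0,-3],"delta_rot": [0,0,0],"jaw": 4.5}
    - {"dp": [0,0,-4],"delta_rot": [0,0,0],"jaw": 4.5}
    - {"dp": [0,0,-4],"delta_rot": [0,0,0],"jaw": 4.5}
    - {"dp": [0,0,-2],"delta_rot": [0,0,0],"jaw": 4.5}
    - {"dp": [0,0,0],"delta_rot": [0,0,0],"jaw": 4.5}
    - {"dp": [0,0,0],"delta_rot": [0,0,0],"jaw": 4.5}

```text
clock: 23.82
ee_pos: [0.4658, 0.0803, 0.2034]
orientation: [[-0.975, -0.075, 0.211], [-0.073, 0.997, 0.016], [-0.211, 0.0, -0.977]]
wrist_force: [0.4, -0.4, 0.5]
gripper_width: 0.0451
finger_force: 0.0
```

```bash
python3 m.py pics/w7.png
```

```text
23.93 [0.4655 0.0802 0.2028] tilt 12.08 F [ 0.4 -0.5 -0.4] M [-0.03  0.2   0.07] 0.0449
yellow L,R px 72 73
lug [-0.38 -2.17] hous [-1.64 -2.03] static [-0.28  0.02]
```

View pics/w7.png

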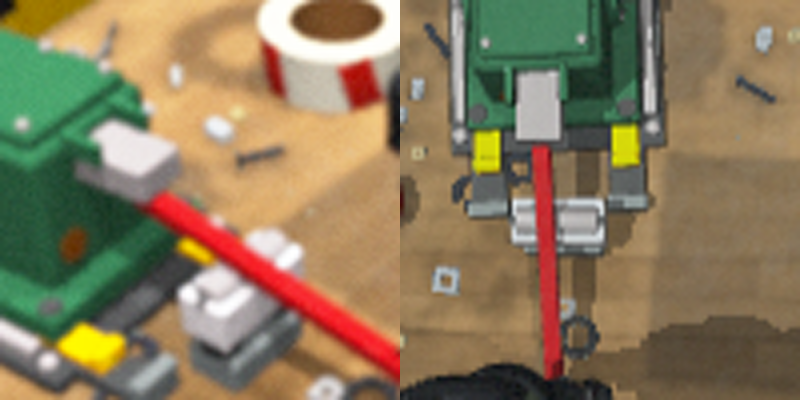

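The robot is clear. The bar is stable on the ridge with its tip under the lug, at (264,213) in the top view, and the unit rests on the packers. I'm handing the job in.

```bash
python3 -c "
from workcell import arm
print(arm.job_done())"
```

```text
the job is handed in; nothing more can be done
None
```

The job is handed in: I levered the unit up with the bar until both packers sprang in (about 22 mm travel, at roughly 9 mm rise by the camera), then eased it down onto them, with the bar left on the ridge under the lug and the arm clear at 24 s; no verdict was returned.

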